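# Tip the washed stir bars from the leaning beaker into the steel pot

### The arm

A 6-joint arm with a two-finger parallel gripper is mounted at the origin on the work surface. World frame = base frame: x ahead of the robot, y to its left, z up, the work surface at z = 0. Lengths are in mm, angles in rad, forces in N, time in s.
With the tool pointing down it reaches from about 300 to 850 mm from the base axis. Payload 4.2 kg.
Tool frame: the origin (TCP) lies midway between the tips of the shut fingers; the grasp point (between the pads) lies 19 mm behind it; z points along the fingers, y is the line along which they close (so a half turn about z gives the same grasp; the last joint's range is limited). The gripper opens to 91 mm and grips with 3 to 60 N. Pads are 32 mm wide; open, the fingers measure 118 mm over their backs; the gripper's body (76 mm by 178 mm) begins 60 mm behind the grasp point.
Start: joints at [-1.2, 0.32, 1.565, -0, 1.257, -0.02], TCP at [219.038, -531.663, 213.976] pointing down, gripper open.
Joint ranges: [-3.11, 3.11], [-0.84, 2.01], [0.21, 2.61], [-1.34, 4.49], [0.05, 2.63], [-2.56, 2.56]. Speed limits (rad/s): [2.57, 2.57, 3.14, 3.14, 3.14, 3.14].

### API

Orientations are given as a 3x3 rotation matrix whose columns are the frame's x, y, z axes.
In Python, from cell import observe, grab_frame, close_job gives the robot as it stands.
- The arm moves only by the tool send_rows, never from a script. Its argument "steps" is a list of rows, each an object with "delta_pos": the shift along the tool's x, y, z in mm, a list of three; "dr": the turn, a rotation vector about the tool's x, y, z in degrees, a list of three. A call has 1 to 8 rows; each row is the pose to reach, as a shift and turn from the pose commanded when the call began, along the tool's axes at that moment; what a row does not reach only later rows make up. A row lasts 1/8 s, in which the tool goes at most 62.5 mm and 10.7 degrees, less where a joint would pass 70% of its speed; a pose out of reach is approached as far as the arm can. A call with a gripper value outside its range is refused whole. "claw" is the opening in per cent of the stroke, from 0 (shut) to 100 (fully open), set as the call begins (left out, the last holds). The fingers move at their own pace and stop on an object; "force" is the grip in N (left out, the last holds). Time passes only in rows, so rows that repeat a pose let the fingers close. It gives the time, the measured TCP pose, the force, the opening and the grip force at its end, in the units of the state.
- observe(): the state, without advancing time (a new reading comes with each control period).
- grab_frame(name): name is "side" or "top" or "wrist"; returns a dict with "frame" (420x560x3 uint8, red, green, blue), "vertical_fov" (degrees; the focal length in pixels is half the picture's height over the tangent of half this angle, whatever the lens; pixels are square), "cx", "cy" (the principal point, pixels), "R" (3x3) and "t" (3): a world point X has camera coordinates R X + t. Camera axes: x right, y down, z forward; pixel columns grow to the right and rows downward; lengths in mm; the calibration is good to about 2 mm. A picture is of the moment at which its call begins. There is no depth.
- close_job(): hands the job in; it is judged then, once.
The state is a dict: "time": time; "joints": joint angles; "dq": joint speeds; "effort": joint torques, N m; "position": TCP position; "eef_rot": TCP orientation; "ft_force": force on the tool from outside, world axes, zero at the start; "moment": the same for the moment, N m; "width": opening from 0.0 (shut) to 1.0 (fully open); "grip_force": force on a finger pad.
Only numpy, scipy, OpenCV 4.12 (cv2) and the standard library are available. Lean on these libraries where they do the work, as an engineer would, in place of code of your own. Each camera call takes 0.05 s, during which the arm holds its last target. There are 200 camera calls.

### The job

The washed stir bars are in the white beaker that leans in the slanted wooden stand: put them away in the steel pot. Take the lid off the pot and lay it flat on the bench, knob up, without dropping it; then lift the beaker out with the stir bars still in it, pour all six into the pot and put the empty beaker back in the stand the way it lay. Leave the pot standing where it is and do not push the other things on the bench about.

Things in the scene. Friction and masses are not known exactly. Their poses are not given: they have to be found in the camera images.
- stand: Plywood stand, fixed to the bench; base 150 x 100 mm, origin at the bench under its middle, z up. A V-shaped trough, open above, rises towards the stand's +x, 50 deg from vertical (40 deg above level), with a ledge at its low end. The trough is 46 mm wide, narrower than the beaker, so both sides of the beaker are free. The seated beaker's highest point is 155 mm above the bench.
- seat_foot (a point): Point of the stand where the centre of the beaker's underside lies when it is seated (stand frame -45, 0, 62 mm).
- seat_mouth (a point): Point of the stand where the centre of the beaker's mouth lies when it is seated (110 mm from seat_foot along the trough; stand frame 39, 0, 133 mm).
- cup: White plastic beaker, a straight open cylinder 60 mm across outside, 54 mm inside, 110 mm long, 3 mm wall, 5 mm floor, about 90 g; origin at the centre of its underside, its z axis along the beaker to the mouth. At the start it leans in the stand with six stir bars standing side by side in its lower half.
- cup_mouth (a point): Centre of the beaker's mouth (110 mm up its z axis).
- pot: Round steel pot, 136 mm across outside, 128 mm inside, 80 mm high, floor 5 mm, 0.8 kg, standing loose on the bench; origin at the centre of its underside, z up.
- pot_mouth (a point): Centre of the pot's mouth, 80 mm above its underside.
- lid: Steel lid lying loosely on the pot: plug 114 mm across and 6 mm deep below a flange 140 mm across and 5 mm thick, and on top a black knob 26 mm across from 19 to 45 mm above the origin. Origin at the centre of the plug's underside, z up; 150 g.
- bar0: Large magnetic stir bar: a smooth black pill shape 16 mm thick and 40 mm long, 14 g; origin at its middle, z along it.
- bar1: Large magnetic stir bar: a smooth black pill shape 16 mm thick and 40 mm long, 14 g; origin at its middle, z along it.
- bar2: Large magnetic stir bar: a smooth black pill shape 16 mm thick and 40 mm long, 14 g; origin at its middle, z along it.
- bar3: Large magnetic stir bar: a smooth black pill shape 16 mm thick and 40 mm long, 14 g; origin at its middle, z along it.
- bar4: Large magnetic stir bar: a smooth black pill shape 16 mm thick and 40 mm long, 14 g; origin at its middle, z along it.
- bar5: Large magnetic stir bar: a smooth black pill shape 16 mm thick and 40 mm long, 14 g; origin at its middle, z along it.
- wash_bottle: Bystander: clear wash bottle, 62 mm across, 165 mm high, red cap; origin at its underside.
- reagent_bottle: Bystander: amber glass bottle, 66 mm across, 130 mm high; origin at its underside.
- slide_box: Bystander: wooden box 100 x 80 x 35 mm high; origin at its underside.
- mug: Bystander: low blue mug, 84 mm across, 45 mm high, handle reaching 35 mm out towards its +y; origin at its underside.
- brush: Bystander: brush 170 mm long lying along its x axis; origin at its underside near the middle.

How it is judged:
By the outcome, as a careful person would: the job done as asked, in the order asked, and still so for the second after the job is handed in, with the robot touching nothing.
It also fails if it takes over 72 s, if anything falls off the work surface, if the arm or the gripper's body presses on something with over 40 N, if the wrist force passes 120 N, or if a joint passes its speed limit or range.

## Working session

There is one attempt and no reset: what is moved stays moved. The work goes in short steps, Python scripts to look and compute and a tool call to move; the robot and the scene stay as the last step left them, time stands still between calls to the robot, and variables do not carry over. Pictures are saved under pics/ and viewed, at most 10 in all, crops included, and the job is handed in when it is done.

Besides the shell and the picture viewer there is one more tool, called by a JSON object that holds its "name" and its "arguments", one argument or row to a line. send_rows: Moves the arm, as the interface text tells. Its arguments: {"type":"object","properties":{"steps":{"type":"array"},"claw":{"type":"number"},"force":{"type":"number"}},"required":["steps"]}

```bash
mkdir -p pics; ls
python3 - <<'E'
from cell import *
import cv2,pickle,numpy as np
np.set_printoptions(precision=3,suppress=True)
d={}
for n in("side","top"):
    f=grab_frame(n);d[n]=f
    print(n,f["vertical_fov"],f["cx"],f["cy"],f["R"],f["t"],{k for k in f})
pickle.dump(d,open("d0.pkl","wb"))
for n in d: cv2.imwrite(f"pics/{n}0.png",d[n]["frame"][:,:,::-1])
o=observe();print(o)
E
```

```text
pics
side 56.242288662433616 283.33356673758175 206.79624342083568 [[ 0.896 -0.444  0.   ]
 [-0.335 -0.675 -0.658]
 [ 0.292  0.589 -0.753]] [-467.693  299.415  786.632] {'R', 'cx', 'frame', 't', 'vertical_fov', 'cy'}
top 49.87574739784895 278.981655882243 208.45148097295888 [[-0.007 -1.    -0.014]
 [-0.998  0.008 -0.059]
 [ 0.059  0.014 -0.998]] [  67.611  559.87  1257.073] {'R', 'cx', 'frame', 't', 'vertical_fov', 'cy'}
{'time': 0.1, 'joints': array([-1.2  ,  0.32 ,  1.566,  0.   ,  1.257, -0.02 ]), 'dq': array([ 0.   ,  0.001, -0.003, -0.   , -0.001,  0.003]), 'effort': array([ -0.001, -41.333, -23.251,   0.073,   0.042,  -0.   ]), 'position': array([ 218.876, -531.236,  213.224]), 'eef_rot': array([[ 0.925,  0.381, -0.001],
       [ 0.381, -0.925,  0.001],
       [ 0.   , -0.002, -1.   ]]), 'ft_force': array([ 0.29 ,  0.286, -0.167]), 'moment': array([0.028, 0.019, 0.031]), 'grip_force': 0.0, 'width': 1.0006583193480423}
```

View pics/top0.png

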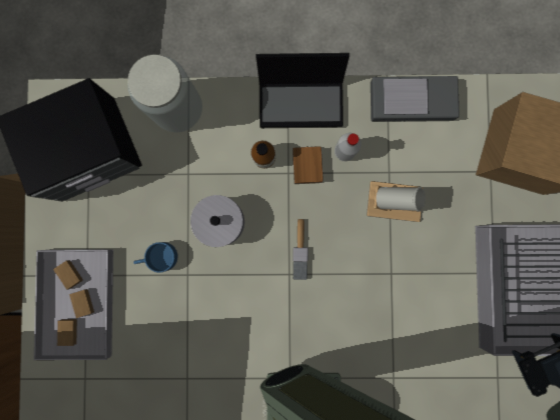

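View pics/side0.png

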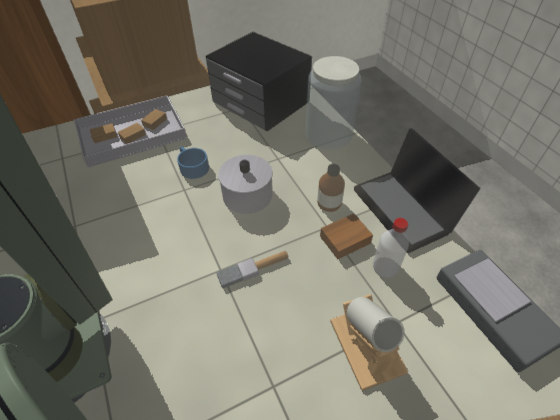

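The top view shows the pot and lid with the knob at (215,220). The beaker is at (398,198) with its mouth towards −y (right), the stand base covers about 370–422 × 182–220, and the brush, mug and bottles stand clear. In the side view the knob is at (245,166) and the beaker's mouth at about (383,335).

```bash
cat > h.py <<'E'
import numpy as np,cv2,pickle
np.set_printoptions(precision=2,suppress=True)
def foc(f): return f["frame"].shape[0]/2/np.tan(np.radians(f["vertical_fov"]/2))
def ray(f,p):
    R=np.array(f["R"]);F=foc(f);d=R.T@np.array([(p[0]-f["cx"])/F,(p[1]-f["cy"])/F,1.])
    return -R.T@np.array(f["t"]),d/np.linalg.norm(d)
def onz(f,p,z):
    c,d=ray(f,p);return c+d*(z-c[2])/d[2]
def tri(f,p,g,q):
    A=np.zeros((3,3));b=np.zeros(3);L=[ray(f,p),ray(g,q)]
    for c,d in L:
        P=np.eye(3)-np.outer(d,d);A+=P;b+=P@c
    X=np.linalg.solve(A,b);return X,[np.linalg.norm((np.eye(3)-np.outer(d,d))@(X-c)) for c,d in L]
def proj(f,X):
    x=np.array(f["R"])@np.array(X)+f["t"];F=foc(f);return np.array([F*x[0]/x[2]+f["cx"],F*x[1]/x[2]+f["cy"]])
def blob(m,roi,n=1):
    u0,v0,u1,v1=roi;k=np.zeros_like(m,np.uint8);k[v0:v1,u0:u1]=m[v0:v1,u0:u1]
    c,_=cv2.findContours(k,cv2.RETR_EXTERNAL,cv2.CHAIN_APPROX_NONE)
    return max(c,key=cv2.contourArea),k
E
python3 - <<'E'
from h import *
d=pickle.load(open("d0.pkl","rb"));T,S=d["top"],d["side"]
def cen(c):
    m=cv2.moments(c);return np.array([m["m10"],m["m01"]])/m["m00"]
h={n:cv2.cvtColor(d[n]["frame"],cv2.COLOR_RGB2HSV).astype(int) for n in d}
kt,_=blob(h["top"][...,2]<60,(200,205,232,235));ks,_=blob(h["side"][...,2]<60,(232,152,258,180))
print("knob",cv2.boundingRect(kt),cv2.boundingRect(ks),tri(T,cen(kt),S,cen(ks)))
print("knob top@106",onz(T,cen(kt),106),"side",onz(S,cen(ks),106))
# lid flange
for p in[(180,220),(217,185),(217,250),(217,235),(235,220),(398,198),(395,215),(375,190)]: print(p,d["top"]["frame"][p[1],p[0]],h["top"][p[1],p[0]])
o=h["top"];m=(o[...,0]>8)&(o[...,0]<22)&(o[...,1]>90)
c,_=blob(m,(355,170,435,232));print("stand",cv2.minAreaRect(c),[onz(T,p,8)[:2] for p in cv2.boxPoints(cv2.minAreaRect(c))],cv2.contourArea(c))
def enl(f,r,s,n):
    u0,v0,u1,v1=r;return cv2.resize(f["frame"][v0:v1,u0:u1,::-1],None,fx=s,fy=s,interpolation=cv2.INTER_CUBIC)
a=enl(T,(355,170,435,230),5,0);b=enl(S,(320,285,420,390),5,0)[:525]
c=enl(T,(180,190,255,250),5,0)
H=600;im=np.zeros((600,800,3),np.uint8);im[:300,:400]=a;im[300:600,:375]=c;bb=b[:525,:400];im[:525,400:]=bb
cv2.imwrite("pics/crop1.png",im)
E
```

```text
knob (210, 216, 11, 9) (240, 161, 9, 12) (array([525.87, 231.2 ,  99.6 ]), [np.float64(0.09814207368886556), np.float64(0.09814207368896427)])
knob top@106 [525.56 230.24 106.  ] side [523.76 224.67 106.  ]
(180, 220) [140 140 125] [ 30  27 140]
(217, 185) [139 139 125] [ 30  26 139]
(217, 250) [142 142 127] [ 30  27 142]
(217, 235) [133 131 136] [132   9 136]
(235, 220) [127 126 130] [128   8 130]
(398, 198) [166 167 158] [ 33  14 167]
(395, 215) [148 121  88] [ 17 103 148]
(375, 190) [164 135  98] [ 17 103 164]
stand ((394.94085693359375, 201.01239013671875), (52.99454879760742, 34.425445556640625), 6.581944942474365) [array([ 540.21, -184.37]), array([ 637.44, -197.33]), array([ 618.86, -345.92]), array([ 521.94, -332.35])] 630.0
```

View pics/crop1.png

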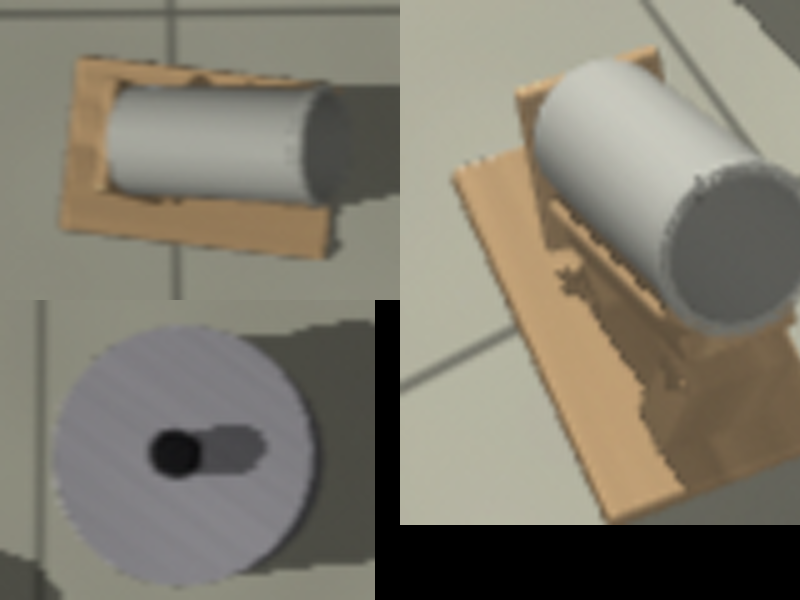

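The crop shows the lid centre at about (216.6,221) in the top view. The mouth centre is at about (421,199) in the top view and (387,334) in the side view, and the stand outline is clear. Next I check these against the geometry.

Run:
```python
from h import *
d=pickle.load(open("d0.pkl","rb"));T,S=d["top"],d["side"]
h=cv2.cvtColor(T["frame"],cv2.COLOR_RGB2HSV).astype(int)
m=((h[...,0]>100)|(h[...,2]<60))&(h[...,2]>5)
m=(h[...,0]>100).astype(np.uint8)
c,_=blob(m,(180,185,255,255));(u,v),r=cv2.minEnclosingCircle(c);print("lid px",u,v,r,onz(T,(u,v),85),r*(T["t"][2]-85)/foc(T), cv2.contourArea(c))
C=np.array([579.6,-265,0]);yaw=np.arctan2(-148.3,-18.4);U=np.array([np.cos(yaw),np.sin(yaw),0]);print(np.degrees(yaw))
for n,p in(("foot",C-45*U+[0,0,62]),("mouth",C+39*U+[0,0,133])): print(n,p,proj(T,p),proj(S,p))
print("mouth tri",tri(T,(421,199),S,(387,334.4)))
for n,p in(("brushlow",(300,278)),("brushtop",(301,222)),("mug",(160,257)),("slide",(308,165)),("amber",(262,152)),("wash",(347,147)),("lidtgt",(245,290))):print(n,onz(T,p,20))
# white beaker silhouette edges in top
w=((h[...,1]<35)&(h[...,2]>105)).astype(np.uint8)
print([ (x,np.flatnonzero(h[180:225,x,1]<60)[[0,-1]]+180) for x in (380,385,390,395,400,405,410,415)])
```

```text
lid px 217.05262756347656 220.65789794921875 26.308271408081055 [524.91 228.31  85.  ] 68.27626442035836 2037.5
-97.07270447975186
foot [ 585.14 -220.34   62.  ] [383.19 197.57] [361.03 313.26]
mouth [ 574.8 -303.7  133. ] [422.   199.03] [389.34 337.5 ]
mouth tri (array([ 573.59, -299.13,  137.54]), [np.float64(1.1412756147582983), np.float64(1.1412756147582654)])
brushlow [365.53   6.27  20.  ]
brushtop [521.59   1.97  20.  ]
mug [426.2  398.48  20.  ]
slide [682.64 -19.37  20.  ]
amber [720.97 110.63  20.  ]
wash [ 733.   -130.25   20.  ]
lidtgt [333.16 159.82  20.  ]
[(380, array([180, 224])), (385, array([180, 224])), (390, array([180, 224])), (395, array([180, 224])), (400, array([180, 224])), (405, array([180, 224])), (410, array([180, 224])), (415, array([180, 224]))]
```

{"name": "send_rows", "arguments": {
  "steps": [
    {"delta_pos":[290,-285,-40],"dr":[0,0,-46]},
    {"delta_pos":[290,-285,-40],"dr":[0,0,-46]},
    {"delta_pos":[290,-285,-40],"dr":[0,0,-46]},
    {"delta_pos":[290,-285,-40],"dr":[0,0,-46]},
    {"delta_pos":[290,-285,-40],"dr":[0,0,-46]},
    {"delta_pos":[290,-285,-40],"dr":[0,0,-46]},
    {"delta_pos":[290,-285,-40],"dr":[0,0,-46]},
    {"delta_pos":[290,-285,-40],"dr":[0,0,-46]}
  ]
}}

```text
time: 1.1
position: [379.0, -156.0, 254.0]
eef_rot: [[0.364, 0.931, 0.0], [0.931, -0.364, 0.0], [0.0, 0.0, -1.0]]
ft_force: [-0.1, -0.8, 0.0]
width: 0.999
grip_force: 0.0
```

{"name": "send_rows", "arguments": {
  "steps": [
    {"delta_pos":[412,-4,20],"dr":[0,0,-46]},
    {"delta_pos":[412,-4,20],"dr":[0,0,-46]},
    {"delta_pos":[412,-4,20],"dr":[0,0,-46]},
    {"delta_pos":[412,-4,20],"dr":[0,0,-46]},
    {"delta_pos":[412,-4,20],"dr":[0,0,-46]},
    {"delta_pos":[412,-4,20],"dr":[0,0,-46]},
    {"delta_pos":[412,-4,20],"dr":[0,0,-46]},
    {"delta_pos":[412,-4,20],"dr":[0,0,-46]}
  ]
}}

```text
time: 2.1
position: [527.5, 227.7, 232.4]
eef_rot: [[-0.415, 0.91, -0.002], [0.91, 0.415, -0.001], [-0.0, -0.002, -1.0]]
ft_force: [-0.0, -0.9, -0.2]
width: 1.0
grip_force: 0.0
```

```bash
cat > snap.py <<'E'
import sys,json
from cell import *
from h import *
def snap(n,tag):
    f=grab_frame(n);pickle.dump(f,open(f"{tag}.pkl","wb"));cv2.imwrite(f"pics/{tag}.png",f["frame"][:,:,::-1]);return f
def log():
    o=observe();open("log.jsonl","a").write(json.dumps([list(map(float,o["joints"])),list(map(float,o["position"])),np.array(o["eef_rot"]).tolist()])+"\n")
    print("t",o["time"],"q",o["joints"],"p",o["position"],"\n",o["eef_rot"],"F",o["ft_force"],"w",o["width"],o["grip_force"]);return o
E
python3 - <<'E'
from snap import *
log();f=snap("wrist","w1")
print(f["R"],f["t"],proj(f,[525,229,106]),proj(f,[525,229,119]))
g=cv2.cvtColor(f["frame"],cv2.COLOR_RGB2HSV).astype(int)
c,_=blob(g[...,2]<50,(100,50,460,400));print(cv2.boundingRect(c),cv2.minEnclosingCircle(c))
E
```

```text
t 2.1 q [ 0.39  0.31  1.53 -0.    1.3  -0.04] p [527.46 227.69 232.39] 
 [[-0.41  0.91 -0.  ]
 [ 0.91  0.41 -0.  ]
 [-0.   -0.   -1.  ]] F [-0.01 -0.94 -0.19] w 1.0004880256617996 0.0
[[ 0.91  0.41 -0.  ]
 [ 0.4  -0.88  0.25]
 [ 0.1  -0.23 -0.97]] [-574.95  -44.11  405.69] [273.71 197.2 ] [273.57 200.92]
(100, 311, 360, 89) ((279.5, 355.0), 184.814208984375)
```

View pics/w1.png

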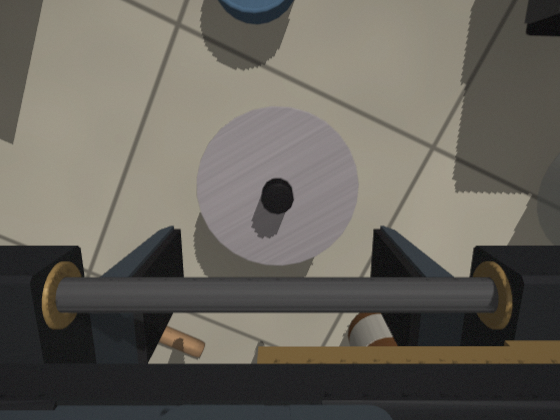

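The wrist view shows the knob at about (277,196) and the lid disc centred at about (277,187), roughly 4 px off my prediction. I refine the lid position from this.

Run:
```python
from snap import *
f=pickle.load(open("w1.pkl","rb"))
g=cv2.cvtColor(f["frame"],cv2.COLOR_RGB2HSV).astype(int)
c,k=blob(g[...,2]<50,(255,165,300,225));print(cv2.boundingRect(c),cv2.fitEllipse(c));x,y,w,h=cv2.boundingRect(c)
print("knob",onz(f,(x+w/2-.5,y+h/2-.5),106))
m=(g[...,0]>100)&(g[...,2]>100);c,_=blob(m,(180,95,375,275));e=cv2.fitEllipse(cv2.convexHull(c));print(e,onz(f,e[0],85))
```

```text
(261, 179, 32, 35) ((276.77032470703125, 195.99278259277344), (30.91354751586914, 34.47248458862305), 1.8786661624908447)
knob [526.64 230.84 106.  ]
((276.9153747558594, 185.5756378173828), (157.17018127441406, 160.18360900878906), 95.01390075683594) [525.09 235.03  85.  ]
```

{"name": "send_rows", "arguments": {
  "steps": [
    {"delta_pos":[3.5,0.3,50],"dr":[0,0,0]},
    {"delta_pos":[3.5,0.3,95],"dr":[0,0,0]},
    {"delta_pos":[3.5,0.3,125],"dr":[0,0,0]},
    {"delta_pos":[3.5,0.3,138],"dr":[0,0,0]},
    {"delta_pos":[3.5,0.3,141],"dr":[0,0,0]},
    {"delta_pos":[3.5,0.3,141],"dr":[0,0,0]}
  ],
  "claw": 60
}}

```text
time: 2.9
position: [526.3, 229.9, 94.1]
eef_rot: [[-0.412, 0.911, 0.002], [0.911, 0.412, 0.001], [-0.0, 0.002, -1.0]]
ft_force: [-0.3, 0.6, -0.9]
width: 0.603
grip_force: 0.0
```

{"name": "send_rows", "arguments": {
  "steps": [
    {"delta_pos":[0,0,0],"dr":[0,0,0]},
    {"delta_pos":[0,0,0],"dr":[0,0,0]},
    {"delta_pos":[0,0,0],"dr":[0,0,0]},
    {"delta_pos":[0,0,0],"dr":[0,0,0]},
    {"delta_pos":[0,0,0],"dr":[0,0,0]},
    {"delta_pos":[0,0,0],"dr":[0,0,0]}
  ],
  "claw": 20,
  "force": 25
}}

```text
time: 3.65
position: [525.7, 230.3, 93.3]
eef_rot: [[-0.413, 0.911, 0.001], [0.911, 0.413, 0.0], [-0.0, 0.001, -1.0]]
ft_force: [0.3, 0.2, 3.8]
width: 0.28
grip_force: 25.0
```

```bash
python3 -c "
from snap import *
log()"
```

```text
t 3.65 q [ 0.39  0.42  1.74  0.    0.98 -0.03] p [525.72 230.34  93.3 ] 
 [[-0.41  0.91  0.  ]
 [ 0.91  0.41  0.  ]
 [-0.    0.   -1.  ]] F [0.26 0.18 3.76] w 0.28028391908236583 25.000511705875397
```

{"name": "send_rows", "arguments": {
  "steps": [
    {"delta_pos":[0,0,-8],"dr":[0,0,0]},
    {"delta_pos":[0,0,-25],"dr":[0,0,0]},
    {"delta_pos":[0,0,-45],"dr":[0,0,0]},
    {"delta_pos":[2,-20,-55],"dr":[0,0,0]},
    {"delta_pos":[6,-55,-55],"dr":[0,0,0]},
    {"delta_pos":[11,-100,-55],"dr":[0,0,0]},
    {"delta_pos":[16,-145,-50],"dr":[0,0,0]},
    {"delta_pos":[20,-180,-35],"dr":[0,0,0]}
  ],
  "force": 30
}}

```text
time: 4.65
position: [351.6, 173.4, 128.1]
eef_rot: [[-0.413, 0.911, 0.001], [0.911, 0.413, 0.0], [-0.0, 0.001, -1.0]]
ft_force: [-0.8, 0.7, -1.2]
width: 0.28
grip_force: 30.0
```

{"name": "send_rows", "arguments": {
  "steps": [
    {"delta_pos":[2,-20,10],"dr":[0,0,0]},
    {"delta_pos":[2,-25,40],"dr":[0,0,0]},
    {"delta_pos":[2,-25,70],"dr":[0,0,0]},
    {"delta_pos":[2,-25,90],"dr":[0,0,0]},
    {"delta_pos":[2,-25,98],"dr":[0,0,0]},
    {"delta_pos":[2,-25,101],"dr":[0,0,0]},
    {"delta_pos":[2,-25,101],"dr":[0,0,0]},
    {"delta_pos":[2,-25,101],"dr":[0,0,0]}
  ]
}}

```text
time: 5.65
position: [330.2, 165.7, 27.5]
eef_rot: [[-0.413, 0.911, 0.001], [0.911, 0.413, 0.001], [-0.0, 0.001, -1.0]]
ft_force: [1.0, -0.5, -2.2]
width: 0.276
grip_force: 30.0
```

```bash
python3 -c "
from snap import *
log()"
```

```text
t 5.65 q [ 0.43  0.24  2.27 -0.    0.63  0.01] p [330.15 165.73  27.48] 
 [[-0.41  0.91  0.  ]
 [ 0.91  0.41  0.  ]
 [-0.    0.   -1.  ]] F [ 0.98 -0.53 -2.21] w 0.27630060163530656 29.99974876642227
```

Now about 8 mm up. I lower gently until contact.

{"name": "send_rows", "arguments": {
  "steps": [
    {"delta_pos":[0,0,3],"dr":[0,0,0]},
    {"delta_pos":[0,0,5.5],"dr":[0,0,0]},
    {"delta_pos":[0,0,7],"dr":[0,0,0]},
    {"delta_pos":[0,0,8],"dr":[0,0,0]},
    {"delta_pos":[0,0,8],"dr":[0,0,0]}
  ]
}}

```text
time: 6.28
position: [329.5, 165.5, 19.3]
eef_rot: [[-0.413, 0.911, -0.0], [0.911, 0.413, -0.0], [-0.0, -0.0, -1.0]]
ft_force: [-2.1, -1.1, 4.9]
width: 0.275
grip_force: 30.0
```

{"name": "send_rows", "arguments": {
  "steps": [
    {"delta_pos":[0,0,0],"dr":[0,0,0]},
    {"delta_pos":[0,0,0],"dr":[0,0,0]},
    {"delta_pos":[0,0,0],"dr":[0,0,0]}
  ],
  "claw": 60
}}

```text
time: 6.65
position: [329.7, 165.5, 18.9]
eef_rot: [[-0.413, 0.911, 0.0], [0.911, 0.413, -0.0], [-0.0, 0.0, -1.0]]
ft_force: [-0.4, -0.1, -0.1]
width: 0.576
grip_force: 0.0
```

{"name": "send_rows", "arguments": {
  "steps": [
    {"delta_pos":[0,0,-25],"dr":[0,0,0]},
    {"delta_pos":[0,0,-75],"dr":[0,0,0]},
    {"delta_pos":[0,0,-135],"dr":[0,0,0]},
    {"delta_pos":[0,0,-195],"dr":[0,0,0]},
    {"delta_pos":[0,0,-250],"dr":[0,0,0]},
    {"delta_pos":[0,0,-270],"dr":[0,0,0]}
  ],
  "claw": 100
}}

```text
time: 7.4
position: [330.8, 166.1, 292.3]
eef_rot: [[-0.413, 0.911, 0.006], [0.911, 0.413, 0.003], [-0.0, 0.006, -1.0]]
ft_force: [0.4, -0.3, 0.8]
width: 0.998
grip_force: 0.0
```

Run:
```python
from snap import *
from scipy.optimize import least_squares
from scipy.spatial.transform import Rotation as Ro
log();L=[json.loads(l) for l in open("log.jsonl")]
L.append([[-1.2,0.32,1.566,0,1.257,-.02],[218.876,-531.236,213.224],[[.925,.381,-.001],[.381,-.925,.001],[0,-.002,-1]]])
def T(q,p):
    Rz=lambda a:Ro.from_euler("z",a).as_matrix();Ry=lambda a:Ro.from_euler("y",a).as_matrix()
    d1,L1,ox,L2,Lt,a1=p
    R=Rz(q[0]);x=R@[a1,0,d1];R=R@Ry(q[1]);x=x+R@[0,0,L1];R=R@Ry(q[2]);x=x+R@[ox,0,L2]
    R=R@Rz(q[3])@Ry(q[4])@Rz(q[5]);return x+R@[0,0,Lt],R
r=lambda p:np.concatenate([T(np.array(q),p)[0]-x for q,x,_ in L]+[.02*(np.array(p)-[350,400,0,400,230,0])])
s=least_squares(r,[350,400,0,400,230,0]);print(s.x,s.fun[:3*len(L)].reshape(-1,3))
for q,x,R in L: print(Ro.from_matrix(T(q,s.x)[1].T@np.array(R)).as_rotvec(degrees=True))
```

```text
t 7.4 q [ 0.43 -0.06  1.82 -0.    1.38  0.01] p [330.77 166.07 292.34] 
 [[-0.41  0.91  0.01]
 [ 0.91  0.41  0.  ]
 [-0.    0.01 -1.  ]] F [ 0.38 -0.29  0.77] w 0.9984446411667037 0.0
[181.07 591.45  25.23 417.08 376.01   0.01] [[  4.25 -10.7    0.04]
 [  4.36 -10.64   0.03]
 [  4.84 -10.44  -0.  ]
 [  5.17 -10.28   0.03]
 [-10.8   -3.98  -0.03]]
[-0.  0. 90.]
[-0.  0. 90.]
[-0.  0. 90.]
[-0.  0. 90.]
[ 0.02 -0.   90.  ]
```

```bash
cat > kin.py <<'E'
from h import *
import json
from scipy.optimize import least_squares
from scipy.spatial.transform import Rotation as Ro
P=[181.07,591.45,25.23,417.08,376.01]
LO=np.array([-3.11,-.84,.21,-1.34,.05,-2.56]);HI=np.array([3.11,2.01,2.61,4.49,2.63,2.56])
yb,yt=11.5,0.
def fk(q):
    Rz=lambda a:Ro.from_euler("z",a).as_matrix();Ry=lambda a:Ro.from_euler("y",a).as_matrix()
    d1,L1,ox,L2,Lt=P
    R=Rz(q[0]);x=R@[0,yb,d1];R=R@Ry(q[1]);x=x+R@[0,0,L1];R=R@Ry(q[2]);x=x+R@[ox,0,L2]
    R=R@Rz(q[3])@Ry(q[4]);R=R@Rz(q[5]);return x+R@[0,0,Lt],R@Rz(np.pi/2)
def ik(x,R,q0s):
    best=None
    for q0 in q0s:
        def r(q):
            p,Q=fk(q);return np.concatenate([(p-x)/100,Ro.from_matrix(Q.T@R).as_rotvec()*3])
        s=least_squares(r,np.clip(q0,LO+.01,HI-.01),bounds=(LO,HI))
        if best is None or s.cost<best[0]-1e-6: best=(s.cost,s.x)
    return best
C=np.array([579.0,-264.0,0]);YAW=-97.0
Z=np.array([0,0,1.])
def tool(ud,th,sg):
    u=np.array([np.cos(np.radians(ud)),np.sin(np.radians(ud)),0]);t=np.radians(th)
    a=np.cos(t)*u+np.sin(t)*Z;tz=np.sin(t)*u-np.cos(t)*Z;ty=sg*np.cross(Z,u)
    return u,a,tz,np.stack([np.cross(ty,tz),ty,tz],1)
SG=50;D=17
def pick(sg,back=0,dth=0):
    u,a,tz,R=tool(YAW,40,sg);foot=C-45*u+62*Z
    return foot+SG*a+(D-back)*tz,R
def pour(ud,th,sg,M):
    u,a,tz,R=tool(ud,th,sg);return M-(110-SG)*a+D*tz,R
E
python3 - <<'E'
from kin import *
rng=np.random.default_rng(0);q0s=[LO+(HI-LO)*rng.random(6) for _ in range(25)]
for sg in(1,-1):
    for b in(0,120):
        x,R=pick(sg,b);print("pick",sg,b,x,ik(x,R,q0s))
    for ud in(-97,-125,-156,-180):
        for th in(40,0,-70):
            u=tool(ud,th,sg)[0];x,R=pour(ud,th,sg,np.array([526,231,128])-10*u);c,q=ik(x,R,q0s[:12]);print("pour",sg,ud,th,x,"%.4f"%c,q)
E
```

```text
pick 1 0 [ 578.48 -268.2    81.12] (np.float64(1.459290180873321e-23), array([-0.07,  0.58,  1.75, -0.84,  1.04,  0.58]))
pick 1 120 [ 587.88 -191.64  173.04] (np.float64(7.802480430064762e-21), array([ 0.06,  0.49,  1.64, -0.73,  1.26,  0.5 ]))
pour 1 -97 40 [531.49 275.7   76.41] 0.0000 [ 0.73  0.78  1.33 -0.44  1.59  0.97]
pour 1 -97 0 [534.53 300.48 111.  ] 0.0000 [0.49 0.46 1.62 0.   1.06 0.62]
pour 1 -97 -70 [531.67 277.15 178.57] 0.0000 [-0.17  0.56  2.08  1.35  1.29 -1.04]
pour 1 -125 40 [551.83 267.89  76.41] 0.0000 [ 0.58  0.89  1.09 -0.25  1.82  1.21]
pour 1 -125 0 [566.15 288.34 111.  ] 0.0000 [ 0.45  0.49  1.57 -0.    1.09  1.06]
pour 1 -125 -70 [552.67 269.09 178.57] 0.0000 [-0.09  0.45  2.41  1.98  1.09 -1.29]
pour 1 -156 40 [567.14 249.32  76.41] 0.0000 [ 0.4   0.94  0.98 -0.01  1.92  1.55]
pour 1 -156 0 [589.95 259.47 111.  ] 0.0000 [0.4  0.5  1.54 0.   1.1  1.55]
pour 1 -156 -70 [568.48 249.91 178.57] 0.0000 [ 0.37  0.41  2.6   3.08  1.08 -1.56]
pour 1 -180 40 [571.04 231.    76.41] 0.0000 [0.26 0.91 1.04 0.18 1.86 1.83]
pour 1 -180 0 [596. 231. 111.] 0.0000 [ 0.35 
[... 647 characters left out ...]
] 0.0000 [ 0.58  0.89  1.09 -0.25  1.82 -1.93]
pour -1 -125 0 [566.15 288.34 111.  ] 0.0000 [ 0.45  0.49  1.57 -0.    1.09 -2.08]
pour -1 -125 -70 [552.67 269.09 178.57] 0.0000 [-0.09  0.45  2.41  1.98  1.09  1.85]
pour -1 -156 40 [567.14 249.32  76.41] 0.0000 [ 0.4   0.94  0.98 -0.01  1.92 -1.59]
pour -1 -156 0 [589.95 259.47 111.  ] 0.0000 [ 0.4   0.5   1.54 -0.    1.1  -1.59]
pour -1 -156 -70 [568.48 249.91 178.57] 0.0000 [0.37 0.41 2.6  3.08 1.08 1.58]
pour -1 -180 40 [571.04 231.    76.41] 0.0000 [ 0.26  0.91  1.04  0.18  1.86 -1.32]
pour -1 -180 0 [596. 231. 111.] 0.0000 [ 0.35  0.49  1.56  0.    1.09 -1.22]
pour -1 -180 -70 [572.5  231.   178.57] 0.0000 [0.78 0.43 2.48 4.   1.06 1.38]
```

```bash
cat >> kin.py <<'E'
def delta(x,R,cx,cR):
    cR=np.array(cR);return cR.T@(np.array(x)-cx),Ro.from_matrix(cR.T@R).as_rotvec(degrees=True)
E
python3 - <<'E'
from kin import *
from cell import observe
o=observe();x,R=pick(1,180);print(x,R);print(delta(x,R,o["position"],o["eef_rot"]))
E
```

```text
[ 592.59 -153.36  219.  ] [[ 0.09  0.99 -0.08]
 [ 0.76 -0.12 -0.64]
 [-0.64  0.   -0.77]]
(array([-399.04,  106.05,   74.03]), array([ 11.3 , -39.08,  29.97]))
```

{"name": "send_rows", "arguments": {
  "steps": [
    {"delta_pos":[-50,13,9],"dr":[1.5,-5,4]},
    {"delta_pos":[-105,28,19],"dr":[3,-10,8]},
    {"delta_pos":[-160,42,30],"dr":[4.5,-15.5,12]},
    {"delta_pos":[-220,58,41],"dr":[6,-21,16]},
    {"delta_pos":[-280,74,52],"dr":[8,-27,21]},
    {"delta_pos":[-340,90,63],"dr":[9.6,-33,25.5]},
    {"delta_pos":[-385,102,71],"dr":[11,-38,29]},
    {"delta_pos":[-399,106,74],"dr":[11.3,-39.1,30]}
  ]
}}

```text
time: 8.4
position: [591.5, -155.1, 212.4]
eef_rot: [[0.089, 0.992, -0.087], [0.758, -0.124, -0.641], [-0.646, -0.009, -0.763]]
ft_force: [-0.2, 0.6, 0.2]
width: 0.997
grip_force: 0.0
```

{"name": "send_rows", "arguments": {
  "steps": [
    {"delta_pos":[0,0,0],"dr":[0,0,0]},
    {"delta_pos":[0,0,0],"dr":[0,0,0]}
  ]
}}

```text
time: 8.65
position: [590.3, -153.4, 215.8]
eef_rot: [[0.09, 0.993, -0.082], [0.759, -0.122, -0.64], [-0.645, -0.004, -0.764]]
ft_force: [-0.2, 0.2, 0.8]
width: 1.002
grip_force: 0.0
```

Run:
```python
from snap import *
import kin
o=log();print(kin.fk(o["joints"])[0]);f=snap("wrist","w2");C=kin.C;u=kin.tool(kin.YAW,0,1)[0];Z=kin.Z
print(proj(f,C-45*u+62*Z),proj(f,C+39*u+133*Z),f["R"],f["t"])
snap("top","t2")
```

```text
t 8.65 q [ 0.08  0.45  1.57 -0.7   1.36  0.44] p [ 590.34 -153.37  215.83] 
 [[ 0.09  0.99 -0.08]
 [ 0.76 -0.12 -0.64]
 [-0.64 -0.   -0.76]] F [-0.16  0.24  0.84] w 1.0018855346212807 0.0
[ 586.95 -179.19  225.39]
[279.07 136.68] [278.59 255.9 ] [[ 0.99 -0.12 -0.  ]
 [-0.07 -0.58  0.81]
 [-0.1  -0.81 -0.58]] [-604.54 -198.99  244.2 ]
```

View pics/w2.png

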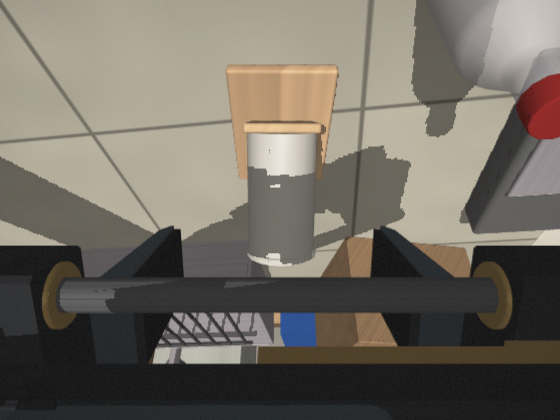

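The wrist view shows the beaker centred laterally: columns 248–316, rows 130–262, its axis at about column 282, against 279 predicted. I measure the edges.

Run:
```python
from snap import *
import kin
f=pickle.load(open("w2.pkl","rb"));g=cv2.cvtColor(f["frame"],cv2.COLOR_RGB2GRAY).astype(float)
hs=cv2.cvtColor(f["frame"],cv2.COLOR_RGB2HSV)
for v in(140,150,160,178,190,200,210,220,230,240):
    gr=np.abs(np.gradient(cv2.GaussianBlur(g,(3,3),0)[v]))+np.abs(np.gradient(hs[v,:,1].astype(float)))
    l=240+np.argmax(gr[240:258]);r=306+np.argmax(gr[306:330]);print(v,l,r,(l+r)/2)
# stand base far edge/front corners (z~8?), 
o=(hs[...,0]>8)&(hs[...,0]<22)&(hs[...,1]>80)
c,_=blob(o,(215,55,350,190));
for v in(70,90,110): 
    x=np.flatnonzero(o[v,215:350])+215;print(v,x[0],x[-1],onz(f,((x[0]+x[-1])/2,v),8),onz(f,(x[0],v),8),onz(f,(x[-1],v),8))
C=kin.C;u=kin.tool(kin.YAW,0,1)[0];Z=kin.Z
for s in(0,30,60,90,110):
    X=C-45*u+62*Z+s*kin.tool(kin.YAW,40,1)[1];dx=proj(f,X+[1,0,0])-proj(f,X);print(s,proj(f,X),dx)
L=[json.loads(l) for l in open("log.jsonl")]
def r(p):
    kin.P=list(p[:5]);kin.yb=p[5];kin.w=p[6]
    out=[]
    for q,x,R in L:
        q=np.array(q);x0,RR=kin.fk(q)
        out.append(x0+ (Ro.from_euler("z",q[0])*Ro.from_euler("y",q[1]+q[2])*Ro.from_euler("zy",[q[3],0])*Ro.from_euler("y",q[4])).apply([0,p[6],0]) -x)
    return np.concatenate(out)
from scipy.spatial.transform import Rotation as Ro
from scipy.optimize import least_squares
rr=lambda p:np.concatenate([r(p),.003*(p-np.array([181,591,25,417,376,11.5,0]))])
s=least_squares(rr,[181,591,25,417,376,11.5,0]);print(s.x,s.fun[:-7].reshape(-1,3)); 
for q,x,R in L[-1:]: print(kin.fk(np.array(q))[1]-np.array(R))
```

```text
140 247 316 281.5
150 247 316 281.5
160 247 316 281.5
178 247 315 281.0
190 247 314 280.5
200 247 314 280.5
210 248 325 286.5
220 247 314 280.5
230 248 314 281.0
240 248 314 281.0
70 226 337 [ 589.94 -191.19    8.  ] [ 541.1  -185.32    8.  ] [ 638.72 -197.05    8.  ]
90 228 334 [ 587.11 -212.23    8.  ] [ 538.05 -206.35    8.  ] [ 636.1 -218.1    8. ]
110 231 332 [ 584.94 -235.68    8.  ] [ 535.65 -229.79    8.  ] [ 634.17 -241.57    8.  ]
0 [279.07 136.68] [ 1.15 -0.1 ]
30 [278.93 171.11] [ 1.12 -0.09]
60 [278.8  204.03] [ 1.1  -0.08]
90 [278.67 235.52] [ 1.07 -0.06]
110 [278.59 255.76] [ 1.06 -0.06]
[140.3  591.8   25.2  417.   335.66  11.5   -0.  ] [[ 0.  0.  0.]
 [-0.  0. -0.]
 [-0.  0. -0.]
 [ 0.  0.  0.]
 [-0. -0.  0.]]
[[-0.  0. -0.]
 [ 0. -0. -0.]
 [-0. -0. -0.]]
```

```bash
sed -i 's/^P=.*/P=[140.3,591.8,25.2,417.0,335.66]/; s/C=np.array(\[579.0/C=np.array([581.0/' kin.py
python3 - <<'E'
from kin import *
from cell import observe
o=observe();print(o["position"])
for b in(120,60,0):
    x,R=pick(1,b);print(b,x,delta(x,R,o["position"],o["eef_rot"]))
q=o["joints"]
for th,mz in((40,215),(20,175),(0,135),(-20,130),(-40,125),(-60,125),(-75,125),(-90,125)):
    u=tool(YAW,th,1)[0];x,R=pour(YAW,th,1,np.array([526,231,mz])-10*u);c,q=ik(x,R,[q]);print(th,x,"%.5f"%c,q)
E
```

```text
[ 590.51 -153.36  216.19]
120 [ 589.88 -191.64  173.04] (array([-1.27,  4.19, 57.52]), array([-0.14,  0.17,  0.15]))
60 [ 585.18 -229.92  127.08] (array([ -1.09,   4.34, 117.52]), array([-0.14,  0.17,  0.15]))
0 [ 580.48 -268.2    81.12] (array([ -0.92,   4.49, 177.52]), array([-0.14,  0.17,  0.15]))
40 [531.49 275.7  163.41] 0.00000 [ 0.71  0.67  1.3  -0.46  1.71  0.89]
20 [533.38 291.12 138.5 ] 0.00000 [ 0.62  0.55  1.44 -0.26  1.4   0.82]
0 [534.53 300.48 118.  ] 0.00000 [ 0.49  0.45  1.61 -0.    1.08  0.62]
-20 [534.8  302.66 134.55] 0.00000 [0.33 0.37 1.76 0.41 0.9  0.21]
-40 [534.15 297.39 150.54] 0.00000 [ 0.14  0.36  1.9   0.91  0.9  -0.33]
-60 [532.67 285.31 168.46] 0.00000 [-0.03  0.44  2.02  1.28  1.12 -0.79]
-75 [531.11 272.64 178.56] 0.00000 [-0.12  0.56  2.08  1.44  1.34 -1.05]
-90 [529.29 257.8  185.  ] 0.00000 [-0.18  0.71  2.11  1.52  1.59 -1.25]
```

{"name": "send_rows", "arguments": {
  "steps": [
    {"delta_pos":[-1,4.5,40],"dr":[0,0,0]},
    {"delta_pos":[-1,4.5,80],"dr":[0,0,0]},
    {"delta_pos":[-1,4.5,115],"dr":[0,0,0]},
    {"delta_pos":[-1,4.5,140],"dr":[0,0,0]},
    {"delta_pos":[-1,4.5,160],"dr":[0,0,0]},
    {"delta_pos":[-1,4.5,172],"dr":[0,0,0]},
    {"delta_pos":[-1,4.5,177],"dr":[0,0,0]},
    {"delta_pos":[-1,4.5,177],"dr":[0,0,0]}
  ]
}}

```text
time: 9.75
position: [580.9, -268.6, 80.7]
eef_rot: [[0.09, 0.992, -0.082], [0.758, -0.122, -0.64], [-0.646, -0.005, -0.764]]
ft_force: [0.0, 0.1, -0.6]
width: 0.998
grip_force: 0.0
```

Run:
```python
from snap import *
from kin import *
o=log();x,R=pick(1,0);print(delta(x,R,o["position"],o["eef_rot"]))
```

```text
t 9.75 q [-0.11  0.57  1.74 -0.85  1.04  0.54] p [ 580.9  -268.61   80.69] 
 [[ 0.09  0.99 -0.08]
 [ 0.76 -0.12 -0.64]
 [-0.65 -0.   -0.76]] F [ 0.02  0.13 -0.6 ] w 0.9980010105597162 0.0
(array([-0.  , -0.46, -0.55]), array([-0.22,  0.22,  0.16]))
```

{"name": "send_rows", "arguments": {
  "steps": [
    {"delta_pos":[0,0,0],"dr":[0,0,0]},
    {"delta_pos":[0,0,0],"dr":[0,0,0]},
    {"delta_pos":[0,0,0],"dr":[0,0,0]},
    {"delta_pos":[0,0,0],"dr":[0,0,0]},
    {"delta_pos":[0,0,0],"dr":[0,0,0]},
    {"delta_pos":[0,0,0],"dr":[0,0,0]}
  ],
  "claw": 55,
  "force": 25
}}

```text
time: 10.5
position: [579.7, -268.6, 80.6]
eef_rot: [[0.09, 0.992, -0.085], [0.758, -0.124, -0.64], [-0.646, -0.007, -0.763]]
ft_force: [-5.1, 2.8, 4.1]
width: 0.662
grip_force: 25.0
```

Run:
```python
from snap import *
from kin import *
o=log();x,R=o["position"],np.array(o["eef_rot"])
u,a,tz,Rn=tool(YAW,40,1)
print("world up in tool",R.T@Z,"perp",R.T@tz,"a",R.T@a)
xp,Rp=pour(YAW,40,1,np.array([526,231,225])-10*u);print(xp,delta(xp,Rp,x,R))
```

```text
t 10.5 q [-0.11  0.57  1.74 -0.85  1.04  0.54] p [ 579.65 -268.6    80.55] 
 [[ 0.09  0.99 -0.08]
 [ 0.76 -0.12 -0.64]
 [-0.65 -0.01 -0.76]] F [-5.09  2.85  4.12] w 0.6617771016163714 25.001670252531767
world up in tool [-0.65 -0.01 -0.76] perp [0.   0.01 1.  ] a [-1. -0.  0.]
[531.49 275.7  173.41] (array([ 348.29, -115.79, -415.32]), array([-0.36,  0.23,  0.16]))
```

{"name": "send_rows", "arguments": {
  "steps": [
    {"delta_pos":[0,0,-4],"dr":[0,0,0]},
    {"delta_pos":[0,0,-12],"dr":[0,0,0]},
    {"delta_pos":[0,0,-25],"dr":[0,0,0]},
    {"delta_pos":[-5,0,-42],"dr":[0,0,0]},
    {"delta_pos":[-15,0,-62],"dr":[0,0,0]},
    {"delta_pos":[-30,0,-80],"dr":[0,0,0]},
    {"delta_pos":[-40,0,-92],"dr":[0,0,0]},
    {"delta_pos":[-44,0,-96],"dr":[0,0,0]}
  ]
}}

```text
time: 11.5
position: [585.2, -240.2, 183.5]
eef_rot: [[0.091, 0.993, -0.081], [0.759, -0.122, -0.64], [-0.645, -0.003, -0.764]]
ft_force: [0.2, 0.3, -1.7]
width: 0.662
grip_force: 25.0
```

Run:
```python
from snap import *
from kin import *
o=log();x,R=o["position"],np.array(o["eef_rot"]);f=snap("side","s3")
u,a,tz,Rn=tool(YAW,40,1)
for mz in(270,225):
    xp,Rp=pour(YAW,40,1,np.array([526,231,mz])-10*u);print(xp,delta(xp,Rp,x,R))
```

```text
t 11.5 q [-0.06  0.46  1.63 -0.76  1.22  0.4 ] p [ 585.25 -240.17  183.52] 
 [[ 0.09  0.99 -0.08]
 [ 0.76 -0.12 -0.64]
 [-0.65 -0.   -0.76]] F [ 0.19  0.28 -1.73] w 0.6623185577555463 24.99928867444396
[531.49 275.7  218.41] (array([ 363.9 , -116.32, -352.52]), array([-0.12,  0.18,  0.1 ]))
[531.49 275.7  173.41] (array([ 392.93, -116.19, -318.14]), array([-0.12,  0.18,  0.1 ]))
```

View pics/s3.png

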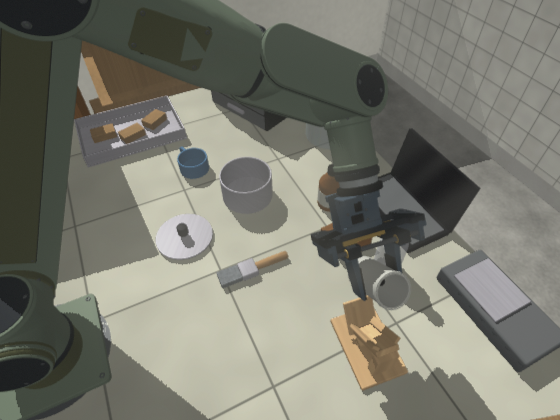

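The side view shows the beaker held clear above the stand with its mouth at (391,290), the lid flat with knob up at (183,235), and the open pot at (246,185). The wrist reads 1.73 N, which matches the beaker and six bars.

{"name": "send_rows", "arguments": {
  "steps": [
    {"delta_pos":[7,-2,-7],"dr":[0,0,0]},
    {"delta_pos":[22,-7,-21],"dr":[0,0,0]},
    {"delta_pos":[44,-14,-42],"dr":[0,0,0]},
    {"delta_pos":[69,-22,-67],"dr":[0,0,0]},
    {"delta_pos":[98,-31,-95],"dr":[0,0,0]},
    {"delta_pos":[127,-41,-123],"dr":[0,0,0]},
    {"delta_pos":[157,-50,-151],"dr":[0,0,0]},
    {"delta_pos":[186,-59,-180],"dr":[0,0,0]}
  ]
}}

```text
time: 12.55
position: [556.9, 25.5, 199.2]
eef_rot: [[0.088, 0.993, -0.083], [0.758, -0.121, -0.641], [-0.646, -0.007, -0.763]]
ft_force: [0.2, -1.1, -1.5]
width: 0.664
grip_force: 25.0
```

{"name": "send_rows", "arguments": {
  "steps": [
    {"delta_pos":[29,-9,-28],"dr":[0,0,0]},
    {"delta_pos":[58,-19,-56],"dr":[0,0,0]},
    {"delta_pos":[87,-28,-84],"dr":[0,0,0]},
    {"delta_pos":[113,-36,-109],"dr":[0,0,0]},
    {"delta_pos":[138,-44,-134],"dr":[0,0,0]},
    {"delta_pos":[157,-50,-151],"dr":[0,0,0]},
    {"delta_pos":[171,-55,-165],"dr":[0,0,0]},
    {"delta_pos":[178,-57,-172],"dr":[0,0,0]}
  ]
}}

```text
time: 13.55
position: [531.0, 276.4, 216.1]
eef_rot: [[0.089, 0.993, -0.082], [0.758, -0.121, -0.641], [-0.646, -0.006, -0.763]]
ft_force: [1.1, -0.9, -1.6]
width: 0.663
grip_force: 25.0
```

{"name": "send_rows", "arguments": {
  "steps": [
    {"delta_pos":[0,0,0],"dr":[0,0,0]},
    {"delta_pos":[0,0,0],"dr":[0,0,0]}
  ]
}}

```text
time: 13.8
position: [531.6, 274.1, 216.6]
eef_rot: [[0.091, 0.992, -0.084], [0.758, -0.123, -0.641], [-0.646, -0.005, -0.763]]
ft_force: [-0.3, 0.1, -2.5]
width: 0.662
grip_force: 25.0
```

Run:
```python
from snap import *
from kin import *
o=log();x,R=o["position"],np.array(o["eef_rot"])
for th,mz in((40,270),(32,240),(24,210),(16,180),(8,155),(0,140),(-8,135),(-15,132)):
    u=tool(YAW,th,1)[0];xp,Rp=pour(YAW,th,1,np.array([526,231,mz])-10*u);print(th,*delta(xp,Rp,x,R))
th=-15;u=tool(YAW,th,1)[0];x,R=pour(YAW,th,1,np.array([526,231,132])-10*u)
print("second, from nominal -15")
for th,mz in((-23,130),(-31,128),(-39,126),(-47,125),(-55,125),(-63,125),(-70,125),(-75,125)):
    xp,Rp=pour(YAW,th,1,np.array([526,231,mz])-10*u);print(th,*delta(xp,Rp,x,R))
```

```text
t 13.8 q [ 0.7   0.64  1.23 -0.46  1.81  0.84] p [531.57 274.15 216.62] 
 [[ 0.09  0.99 -0.08]
 [ 0.76 -0.12 -0.64]
 [-0.65 -0.01 -0.76]] F [-0.33  0.1  -2.45] w 0.6623063757847707 24.99914037063718
40 [ 0.01 -0.28 -2.35] [-0.28  0.25  0.13]
32 [21.14 -0.16 12.02] [-0.29  8.25  0.11]
24 [41.07 -0.05 26.23] [-0.3  16.25  0.09]
16 [59.78  0.07 40.46] [-0.3  24.25  0.07]
8 [74.06  0.15 51.04] [-0.31 32.25  0.05]
0 [80.71  0.18 54.33] [-0.31 40.25  0.03]
-8 [79.8   0.16 50.5 ] [-0.32 48.25  0.01]
-15 [77.27  0.14 46.62] [-0.32 55.25 -0.01]
second, from nominal -15
-23 [ 1.26  0.   -6.58] [ 0.  8. -0.]
-31 [  1.33   0.   -13.33] [ 0. 16. -0.]
-39 [  0.17  -0.   -20.08] [-0. 24. -0.]
-47 [ -1.92  -0.   -27.62] [-0. 32. -0.]
-55 [ -4.92   0.   -35.78] [ 0. 40. -0.]
-63 [ -9.03  -0.   -43.45] [ 0. 48. -0.]
-70 [-13.47   0.   -49.64] [ 0. 55. -0.]
-75 [-17.09  -0.   -53.7 ] [-0. 60. -0.]
```

{"name": "send_rows", "arguments": {
  "steps": [
    {"delta_pos":[21,0,12],"dr":[0,8,0]},
    {"delta_pos":[41,0,26],"dr":[0,16,0]},
    {"delta_pos":[60,0,40.5],"dr":[0,24,0]},
    {"delta_pos":[74,0,51],"dr":[0,32,0]},
    {"delta_pos":[80.5,0,54.5],"dr":[0,40,0]},
    {"delta_pos":[80,0,50.5],"dr":[0,48,0]},
    {"delta_pos":[77,0,46.5],"dr":[0,55,0]},
    {"delta_pos":[77,0,46.5],"dr":[0,55,0]}
  ]
}}

```text
time: 14.8
position: [534.2, 300.4, 131.4]
eef_rot: [[0.124, 0.992, 0.026], [0.96, -0.126, 0.252], [0.253, -0.006, -0.967]]
ft_force: [-0.2, -0.3, -1.5]
width: 0.664
grip_force: 25.0
```

{"name": "send_rows", "arguments": {
  "steps": [
    {"delta_pos":[0.6,0,-3.3],"dr":[0,4,0]},
    {"delta_pos":[1.3,0,-6.6],"dr":[0,8,0]},
    {"delta_pos":[1.3,0,-10],"dr":[0,12,0]},
    {"delta_pos":[1.3,0,-13.3],"dr":[0,16,0]},
    {"delta_pos":[0.8,0,-16.7],"dr":[0,20,0]},
    {"delta_pos":[0.2,0,-20],"dr":[0,24,0]},
    {"delta_pos":[-0.8,0,-23.8],"dr":[0,28,0]},
    {"delta_pos":[-1.9,0,-27.6],"dr":[0,32,0]}
  ]
}}

```text
time: 15.8
position: [533.4, 295.2, 157.5]
eef_rot: [[0.086, 0.993, 0.084], [0.679, -0.12, 0.724], [0.729, -0.006, -0.684]]
ft_force: [0.2, -0.1, -1.8]
width: 0.658
grip_force: 25.0
```

{"name": "send_rows", "arguments": {
  "steps": [
    {"delta_pos":[0,0,0],"dr":[0,0,0]},
    {"delta_pos":[0,0,0],"dr":[0,0,0]}
  ]
}}

```text
time: 16.05
position: [533.8, 295.3, 157.7]
eef_rot: [[0.087, 0.993, 0.085], [0.68, -0.121, 0.723], [0.728, -0.005, -0.686]]
ft_force: [-1.0, 0.0, -0.7]
width: 0.664
grip_force: 25.0
```

Run:
```python
from snap import *
from kin import *
o=log();x,R=o["position"],np.array(o["eef_rot"]);u=tool(YAW,0,1)[0]
for th in(-47,-55,-63,-72,-82,-92):
    xp,Rp=pour(YAW,th,1,np.array([526,231,125])-10*u);print(th,*delta(xp,Rp,x,R))
```

```text
t 16.05 q [ 0.08  0.38  1.94  1.05  0.96 -0.5 ] p [533.83 295.26 157.69] 
 [[ 0.09  0.99  0.08]
 [ 0.68 -0.12  0.72]
 [ 0.73 -0.   -0.69]] F [-0.96  0.01 -0.69] w 0.6638520489076454 24.99942809343338
-47 [-1.24  0.06 -0.73] [-0.23  0.29 -0.17]
-55 [ 0.5   0.02 -9.25] [-0.22  8.29 -0.19]
-63 [  1.04  -0.01 -17.94] [-0.2  16.29 -0.2 ]
-72 [  0.19  -0.05 -27.69] [-0.19 25.29 -0.22]
-82 [ -2.52  -0.08 -38.21] [-0.17 35.29 -0.24]
-92 [ -7.03  -0.11 -48.11] [-0.15 45.29 -0.25]
```

{"name": "send_rows", "arguments": {
  "steps": [
    {"delta_pos":[0.5,0,-5],"dr":[0,4,0]},
    {"delta_pos":[1,0,-9.2],"dr":[0,8,0]},
    {"delta_pos":[1.5,0,-18],"dr":[0,16,0]},
    {"delta_pos":[1,0,-27.7],"dr":[0,25,0]},
    {"delta_pos":[-2,0,-38],"dr":[0,35,0]},
    {"delta_pos":[-2,0,-38],"dr":[0,35,0]},
    {"delta_pos":[-2,0,-38],"dr":[0,35,0]},
    {"delta_pos":[-2,0,-38],"dr":[0,35,0]}
  ]
}}

```text
time: 17.05
position: [530.1, 266.8, 183.5]
eef_rot: [[0.019, 0.993, 0.119], [0.143, -0.12, 0.982], [0.99, -0.001, -0.144]]
ft_force: [-0.1, 0.4, -0.1]
width: 0.661
grip_force: 25.0
```

Run:
```python
from snap import *
o=log();f=snap("side","s4");g=snap("top","t4")
a=cv2.resize(f["frame"][110:260,130:330,::-1],(400,300),interpolation=cv2.INTER_CUBIC);b=cv2.resize(g["frame"][170:290,130:290,::-1],(400,300),interpolation=cv2.INTER_CUBIC)
cv2.imwrite("pics/c4.png",np.hstack([a,b]))
```

```text
t 17.05 q [-0.15  0.62  2.09  1.48  1.45 -1.14] p [530.14 266.81 183.54] 
 [[ 0.02  0.99  0.12]
 [ 0.14 -0.12  0.98]
 [ 0.99 -0.   -0.14]] F [-0.12  0.37 -0.1 ] w 0.6607480476883854 24.99941674992442
```

View pics/c4.png

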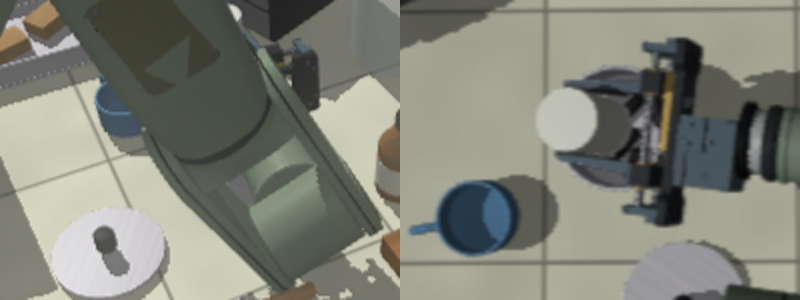

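The pictures show the beaker upside-down over the pot, with no bars on the bench. Now I reverse the tilt.

Run:
```python
from snap import *
from kin import *
o=log();x,R=o["position"],np.array(o["eef_rot"]);u=tool(YAW,0,1)[0]
def P(th,mz): return pour(YAW,th,1,np.array([526,231,mz])-10*u)
for th,mz in((-73,128),(-63,130),(-53,135),(-43,140),(-33,145),(-23,150),(-13,160),(-5,175)):
    print(th,*delta(*P(th,mz),x,R))
x,R=P(-5,175)
for th,mz in((4,190),(13,205),(22,220),(31,240),(40,265),(40,270)): print(th,*delta(*P(th,mz),x,R))
x,R=P(40,270);xp,Rp=pick(1,150);print(xp,delta(xp,Rp,x,R))
```

```text
t 17.15 q [-0.15  0.62  2.09  1.48  1.45 -1.14] p [530.06 266.64 183.41] 
 [[ 0.02  0.99  0.12]
 [ 0.14 -0.12  0.98]
 [ 0.99 -0.   -0.14]] F [ 0.02 -0.24 -0.68] w 0.6605158415493505 24.999457709491253
-73 [-1.83  0.33  8.28] [-0.09 -8.73 -0.1 ]
-63 [-5.21  0.35 17.45] [ -0.09 -18.73  -0.09]
-53 [-7.18  0.36 25.11] [ -0.1  -28.73  -0.08]
-43 [-10.51   0.38  31.44] [ -0.11 -38.73  -0.07]
-33 [-14.93   0.39  36.23] [ -0.12 -48.73  -0.07]
-23 [-20.17   0.41  39.31] [ -0.12 -58.73  -0.06]
-13 [-20.96   0.41  39.85] [ -0.13 -68.73  -0.05]
-5 [-14.81   0.4   37.91] [ -0.14 -76.73  -0.04]
4 [-2.09  0.   -5.77] [ 0. -9.  0.]
13 [ -5.58   0.   -12.18] [  0. -18.   0.]
22 [-10.34   0.   -19.44] [  0. -27.   0.]
31 [-15.79   0.   -32.73] [  0. -36.   0.]
40 [-21.75   0.   -52.21] [ -0. -45.   0.]
40 [-21.31   0.   -57.19] [ -0. -45.   0.]
[ 592.23 -172.5   196.02] (array([-320.72,  114.92,  298.34]), array([0., 0., 0.]))
```

{"name": "send_rows", "arguments": {
  "steps": [
    {"delta_pos":[-2,0,8],"dr":[0,-9,0]},
    {"delta_pos":[-5,0,17.5],"dr":[0,-19,0]},
    {"delta_pos":[-7,0,25],"dr":[0,-29,0]},
    {"delta_pos":[-10.5,0,31.5],"dr":[0,-39,0]},
    {"delta_pos":[-15,0,36],"dr":[0,-49,0]},
    {"delta_pos":[-20,0,39.5],"dr":[0,-59,0]},
    {"delta_pos":[-21,0,40],"dr":[0,-69,0]},
    {"delta_pos":[-15,0,38],"dr":[0,-77,0]}
  ]
}}

```text
time: 18.15
position: [533.8, 301.9, 163.5]
eef_rot: [[0.122, 0.993, 0.007], [0.989, -0.122, 0.079], [0.079, -0.003, -0.997]]
ft_force: [-0.7, -0.0, -1.3]
width: 0.659
grip_force: 25.0
```

{"name": "send_rows", "arguments": {
  "steps": [
    {"delta_pos":[-2,0,-6],"dr":[0,-9,0]},
    {"delta_pos":[-5.5,0,-12],"dr":[0,-18,0]},
    {"delta_pos":[-10.5,0,-19.5],"dr":[0,-27,0]},
    {"delta_pos":[-16,0,-33],"dr":[0,-36,0]},
    {"delta_pos":[-22,0,-52],"dr":[0,-45,0]},
    {"delta_pos":[-21,0,-57],"dr":[0,-45,0]},
    {"delta_pos":[-21,0,-57],"dr":[0,-45,0]}
  ]
}}

```text
time: 19.02
position: [531.5, 275.7, 217.7]
eef_rot: [[0.091, 0.992, -0.082], [0.76, -0.122, -0.638], [-0.643, -0.004, -0.766]]
ft_force: [-0.2, -1.3, -0.8]
width: 0.665
grip_force: 25.0
```

{"name": "send_rows", "arguments": {
  "steps": [
    {"delta_pos":[-12,4,11],"dr":[0,0,0]},
    {"delta_pos":[-38,14,36],"dr":[0,0,0]},
    {"delta_pos":[-70,25,65],"dr":[0,0,0]},
    {"delta_pos":[-105,38,98],"dr":[0,0,0]},
    {"delta_pos":[-140,50,130],"dr":[0,0,0]},
    {"delta_pos":[-175,63,163],"dr":[0,0,0]},
    {"delta_pos":[-205,74,190],"dr":[0,0,0]},
    {"delta_pos":[-215,77,200],"dr":[0,0,0]}
  ]
}}

```text
time: 20.02
position: [570.8, -28.6, 203.2]
eef_rot: [[0.094, 0.992, -0.085], [0.758, -0.127, -0.64], [-0.645, -0.005, -0.764]]
ft_force: [-0.1, 1.1, -0.7]
width: 0.667
grip_force: 25.0
```

Run:
```python
from snap import *
from kin import *
o=log();x,R=o["position"],np.array(o["eef_rot"])
for b in(150,100): print(pick(1,b)[0],delta(*pick(1,b),x,R))
g=snap("top","t5");f=snap("side","s5")
a=cv2.resize(f["frame"][110:260,130:330,::-1],(400,300),interpolation=cv2.INTER_CUBIC);b=cv2.resize(g["frame"][175:265,160:280,::-1],(400,300),interpolation=cv2.INTER_CUBIC)
cv2.imwrite("pics/c5.png",np.hstack([a,b]))
```

```text
t 20.025 q [ 0.28  0.47  1.57 -0.64  1.46  0.6 ] p [570.76 -28.65 203.21] 
 [[ 0.09  0.99 -0.09]
 [ 0.76 -0.13 -0.64]
 [-0.65 -0.   -0.76]] F [-0.09  1.05 -0.72] w 0.6666624487522818 24.99937567859888
[ 592.23 -172.5   196.02] (array([-102.41,   39.56,   95.67]), array([-0.38,  0.18, -0.04]))
[ 588.32 -204.4   157.72] (array([-102.25,   39.89,  145.67]), array([-0.38,  0.18, -0.04]))
```

View pics/c5.png

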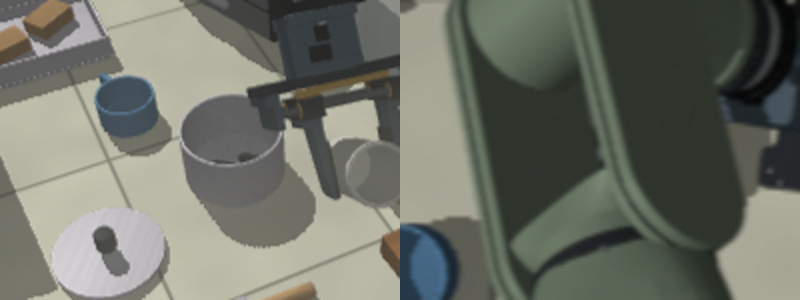

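The pot now holds dark bars on its floor, and the wrist load of about 0.8 N matches an empty beaker. I head back to the stand.

{"name": "send_rows", "arguments": {
  "steps": [
    {"delta_pos":[-15,6,15],"dr":[0,0,0]},
    {"delta_pos":[-38,15,40],"dr":[0,0,0]},
    {"delta_pos":[-62,24,68],"dr":[0,0,0]},
    {"delta_pos":[-84,32,95],"dr":[0,0,0]},
    {"delta_pos":[-98,37,112],"dr":[0,0,0]},
    {"delta_pos":[-102,39,120],"dr":[0,0,0]},
    {"delta_pos":[-102,39,120],"dr":[0,0,0]},
    {"delta_pos":[-102,39,120],"dr":[0,0,0]}
  ]
}}

```text
time: 21.12
position: [591.9, -182.9, 176.6]
eef_rot: [[0.09, 0.993, -0.082], [0.759, -0.121, -0.64], [-0.645, -0.005, -0.764]]
ft_force: [0.7, -0.1, -0.3]
width: 0.664
grip_force: 25.0
```

Run:
```python
from snap import *
from kin import *
o=log();x,R=o["position"],np.array(o["eef_rot"])
R0=np.array([[0.09,.992,-.085],[.758,-.124,-.64],[-.646,-.007,-.763]])
print(delta([579.65,-268.6,80.55],R0,x,R))
f=snap("wrist","w6");g=cv2.cvtColor(f["frame"],cv2.COLOR_RGB2GRAY).astype(float)
u,a,tz,_=tool(YAW,40,1);G=x-17*tz;print("foot,mouth px",proj(f,G-50*a),proj(f,G+60*a))
w5=f["frame"][100:300,200:360,::-1];b=pickle.load(open("t5.pkl","rb"))
t=snap("top","t6")["frame"][165:255,170:290,::-1]
cv2.imwrite("pics/c6.png",np.hstack([cv2.resize(w5,(400,500)),cv2.resize(t,(400,500*1))[:500]]))
```

```text
t 21.125 q [ 0.03  0.48  1.62 -0.73  1.27  0.46] p [ 591.93 -182.95  176.64] 
 [[ 0.09  0.99 -0.08]
 [ 0.76 -0.12 -0.64]
 [-0.65 -0.   -0.76]] F [ 0.65 -0.13 -0.29] w 0.6639517168750255 24.999316725879908
(array([ -4.06,  -1.34, 129.23]), array([ 0.18, -0.04,  0.04]))
foot,mouth px [275.03 162.14] [274.55 390.17]
```

View pics/c6.png

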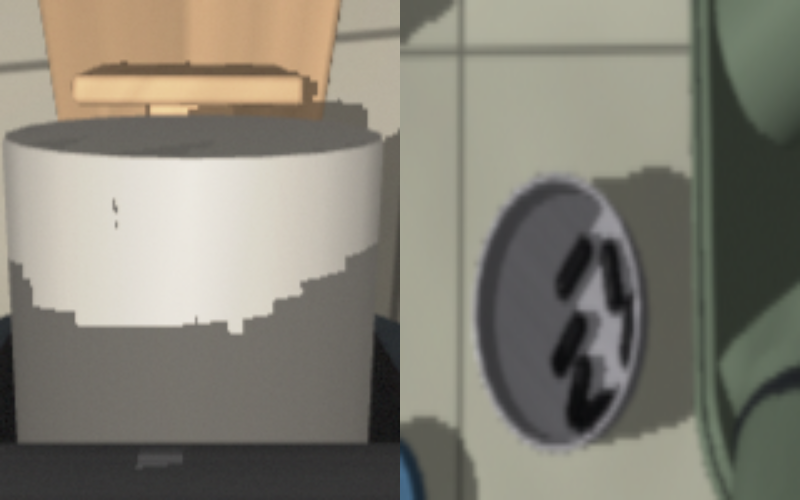

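The left crop shows the beaker's foot square to the ledge. The right crop shows the bars lying in the pot, with about six visible. I seat the beaker slowly.

{"name": "send_rows", "arguments": {
  "steps": [
    {"delta_pos":[-6,-1,25],"dr":[0,0,0]},
    {"delta_pos":[-6,-1.3,55],"dr":[0,0,0]},
    {"delta_pos":[-6,-1.3,80],"dr":[0,0,0]},
    {"delta_pos":[-6,-1.3,98],"dr":[0,0,0]},
    {"delta_pos":[-6,-1.3,110],"dr":[0,0,0]},
    {"delta_pos":[-6,-1.3,118],"dr":[0,0,0]},
    {"delta_pos":[-6,-1.3,122],"dr":[0,0,0]},
    {"delta_pos":[-6,-1.3,122],"dr":[0,0,0]}
  ]
}}

```text
time: 22.22
position: [579.9, -266.3, 87.4]
eef_rot: [[0.09, 0.992, -0.083], [0.758, -0.122, -0.64], [-0.646, -0.005, -0.764]]
ft_force: [1.2, 0.6, -0.2]
width: 0.664
grip_force: 25.0
```

{"name": "send_rows", "arguments": {
  "steps": [
    {"delta_pos":[0,0,2],"dr":[0,0,0]},
    {"delta_pos":[0,0,4],"dr":[0,0,0]},
    {"delta_pos":[0,0,4],"dr":[0,0,0]},
    {"delta_pos":[0,0,4],"dr":[0,0,0]}
  ]
}}

```text
time: 22.72
position: [579.4, -269.0, 84.2]
eef_rot: [[0.09, 0.992, -0.083], [0.758, -0.122, -0.64], [-0.646, -0.005, -0.764]]
ft_force: [0.0, 0.4, -1.3]
width: 0.665
grip_force: 25.0
```

Run:
```python
from snap import *
from kin import *
o=log();x,R=o["position"],np.array(o["eef_rot"])
R0=np.array([[0.09,.992,-.085],[.758,-.124,-.64],[-.646,-.007,-.763]])
print(delta([579.65,-268.6,80.55],R0,x,R),"F tool",R.T@o["ft_force"])
```

```text
t 22.725 q [-0.11  0.57  1.74 -0.84  1.04  0.53] p [ 579.37 -268.95   84.24] 
 [[ 0.09  0.99 -0.08]
 [ 0.76 -0.12 -0.64]
 [-0.65 -0.01 -0.76]] F [ 0.04  0.39 -1.31] w 0.6645824766528451 24.99921754002571
(array([2.68, 0.25, 2.57]), array([ 0.13, -0.02, -0.  ])) F tool [1.15 0.   0.75]
```

{"name": "send_rows", "arguments": {
  "steps": [
    {"delta_pos":[0,0.2,1.5],"dr":[0,0,0]},
    {"delta_pos":[0,0.2,2.5],"dr":[0,0,0]},
    {"delta_pos":[1,0.2,2.5],"dr":[0,0,0]},
    {"delta_pos":[2,0.2,2.5],"dr":[0,0,0]},
    {"delta_pos":[2.5,0.2,2.5],"dr":[0,0,0]},
    {"delta_pos":[2.5,0.2,2.5],"dr":[0,0,0]}
  ]
}}

```text
time: 23.48
position: [579.7, -268.6, 80.8]
eef_rot: [[0.09, 0.992, -0.083], [0.758, -0.122, -0.64], [-0.646, -0.005, -0.764]]
ft_force: [-0.1, 0.5, 0.9]
width: 0.667
grip_force: 25.0
```

Run:
```python
from snap import *
from kin import *
o=log();x,R=o["position"],np.array(o["eef_rot"])
R0=np.array([[0.09,.992,-.085],[.758,-.124,-.64],[-.646,-.007,-.763]])
print(delta([579.65,-268.6,80.55],R0,x,R),"F tool",R.T@o["ft_force"])
```

```text
t 23.475 q [-0.11  0.57  1.74 -0.85  1.04  0.54] p [ 579.67 -268.64   80.75] 
 [[ 0.09  0.99 -0.08]
 [ 0.76 -0.12 -0.64]
 [-0.65 -0.   -0.76]] F [-0.07  0.52  0.88] w 0.6669940988824818 25.000105630606413
(array([ 0.16, -0.03,  0.13]), array([ 0.14, -0.02,  0.  ])) F tool [-0.18 -0.14 -1.  ]
```

Back at the original pose with light contact. I release and withdraw along the tool.

{"name": "send_rows", "arguments": {
  "steps": [
    {"delta_pos":[0,0,0],"dr":[0,0,0]},
    {"delta_pos":[0,0,0],"dr":[0,0,0]},
    {"delta_pos":[0,0,0],"dr":[0,0,0]},
    {"delta_pos":[0,0,0],"dr":[0,0,0]}
  ],
  "claw": 100
}}

```text
time: 23.98
position: [579.5, -268.7, 80.6]
eef_rot: [[0.09, 0.992, -0.083], [0.758, -0.122, -0.64], [-0.646, -0.005, -0.764]]
ft_force: [-0.2, -0.2, -0.0]
width: 0.996
grip_force: 0.0
```

{"name": "send_rows", "arguments": {
  "steps": [
    {"delta_pos":[0,0,-10],"dr":[0,0,0]},
    {"delta_pos":[0,0,-30],"dr":[0,0,0]},
    {"delta_pos":[0,0,-60],"dr":[0,0,0]},
    {"delta_pos":[0,0,-95],"dr":[0,0,0]},
    {"delta_pos":[0,0,-135],"dr":[0,0,0]},
    {"delta_pos":[0,0,-165],"dr":[0,0,0]},
    {"delta_pos":[0,0,-180],"dr":[0,0,0]},
    {"delta_pos":[0,0,-180],"dr":[0,0,0]}
  ]
}}

```text
time: 24.98
position: [595.0, -152.6, 219.1]
eef_rot: [[0.09, 0.993, -0.081], [0.759, -0.121, -0.64], [-0.645, -0.003, -0.764]]
ft_force: [0.3, -1.5, 0.2]
width: 1.001
grip_force: 0.0
```

Run:
```python
from snap import *
log();w=snap("wrist","w7")["frame"];t=snap("top","t7")["frame"];s=snap("side","s7")["frame"]
r=lambda i,wh:cv2.resize(np.ascontiguousarray(i[:,:,::-1]),wh,interpolation=cv2.INTER_CUBIC)
top=np.hstack([r(w[40:280,180:380],(300,300)),r(t[170:270,150:270],(360,300))])
im=np.zeros((600,660,3),np.uint8);im[:300,:660]=top;im[300:,:400]=r(s,(400,300));cv2.imwrite("pics/c7.png",im)
```

```text
t 24.975 q [ 0.08  0.45  1.55 -0.7   1.37  0.43] p [ 594.96 -152.61  219.08] 
 [[ 0.09  0.99 -0.08]
 [ 0.76 -0.12 -0.64]
 [-0.65 -0.   -0.76]] F [ 0.26 -1.47  0.16] w 1.0008080012854417 0.0
```

View pics/c7.png

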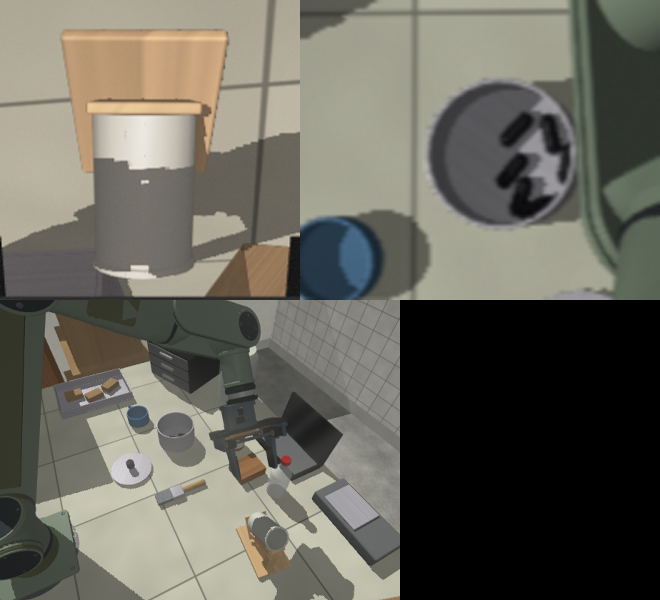

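The beaker is seated against the ledge as before. Six bars are in the pot: two on the left, two on the right and a V of two below. The pot centre at top-view (217,221) is unchanged, and the lid is flat with the knob up.

```bash
python3 -c "
from cell import close_job
print(close_job())"
```

```text
the job is handed in; nothing more can be done
None
```

The job is handed in after about 25 s of robot time: the lid is flat on the bench with its knob up, all six stir bars are in the pot, and the empty beaker is back in the stand as it lay.

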